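# Sweep the stray eraser and staple box into the desk tray

## Robot

A 6-joint arm with a two-finger parallel gripper is mounted at the origin on the work surface; the furniture and walls round the work are solid. World frame = base frame: x ahead of the robot, y to its left, z up, the work surface at z = 0. Lengths are in m, angles in rad, forces in N, time in s.
With the tool pointing down it reaches from about 0.25 to 0.85 m from the base axis. Payload 12.5 kg.
Tool frame: the origin (TCP) lies at the centre of the arm's flange, where the gripper is bolted on; the fingertips stand 186 mm ahead of it and the grasp point (between the pads) lies 167 mm ahead of it (grip_depth is the distance from the TCP to the grasp point, in m); z points along the fingers, y is the line along which they close (so a half turn about z gives the same grasp; the last joint's range is limited). The gripper opens to 93 mm and grips with 3 to 60 N. Pads are 15 mm wide; open, the fingers measure 128 mm over their backs; the gripper's body (75 mm by 188 mm) begins 65 mm behind the grasp point.
Start: joints at [-0.085, 0.351, 1.652, -0, 1.139, -0.085], TCP at [0.55, 0, 0.405] pointing down, gripper open.
Joint ranges: [-2.75, 2.75], [-0.79, 2.1], [0.01, 2.65], [-1.57, 4.71], [0.07, 3.14], [-2.87, 2.87]. Speed limits (rad/s): [2.22, 2.22, 2.79, 3.14, 3.14, 3.14].

## Interface

Orientations are given as a rotation vector (axis times angle).
In Python, from bench import * gives the robot as it stands.
- The arm moves only by the shell command python3 -m inch 'ROWS' [OPENING] [FORCE]. ROWS is JSON, a list of rows, each a list of 2 entries, a list of its own where there are three numbers: the shift along the tool's x, y, z in mm, then the turn about the tool's z in degrees. A call has exactly 10 rows; each row is the pose to reach, as a shift and turn from the pose commanded when the call began, along the tool's axes at that moment; what a row does not reach only later rows make up. A row lasts 1/12 s, in which the tool goes at most 41.7 mm and 7.16 degrees, less where a joint would pass 70% of its speed; a pose out of reach is approached as far as the arm can. A call with a gripper value outside its range is refused whole. OPENING is the opening, from -1 (shut) to 1 (fully open), set as the call begins (- or left out, the last holds). The fingers move at their own pace and stop on an object; FORCE is the grip in N (left out, the last holds). Time passes only in rows, so rows that repeat a pose let the fingers close, or fill a call up. It gives the time, the measured TCP pose, the force, the opening and the grip force at its end, in the units of the state.
- state(): the state, without advancing time (a new reading comes with each control period).
- read_camera(name): name is "scene" or "side" or "wrist"; returns a dict with "image" (480x640x3 uint8, blue, green, red), "fx", "fy", "cx", "cy" (pixels), "cam_to_world" (4x4, takes a point from camera to world coordinates). Camera axes: x right, y down, z forward; pixel columns grow to the right and rows downward; lengths in m; the calibration is good to about 2 mm. The wrist camera is an equidistant fisheye: a pixel r from the principal point sees the ray r / f radians off the axis. A picture is of the moment at which its call begins. There is no depth.
- sign_off(): hands the job in; it is judged then, once.
Trained networks look in a picture, given as the dict that the camera call returned (one of the last four; its "shot" number tells which), for a name from the list of things; names that differ only in an ending like _2 or _b are one class to them, and where a whole thing is asked for, a point or a joint stands for the part that bears it (a point fixed in the world has none). Each returns a list of dicts, best first, with "p" (0 to 1); they miss things now and then, are a little off and sometimes report something else, mostly with a low value. They report only what shows in the picture. A call takes as long as a camera call.
- trace(name, picture): "pixels" (480x640 bool, what is visible of it).
- mark_of(name, picture): "at" ([x, y, z] in m, in world coordinates, good to about 4 mm: a listed point, or the origin of a listed thing).
The state is a dict: "clock": time; "joints": joint angles; "dq": joint speeds; "joint_efforts": joint torques, N m; "position": TCP position; "ee_rot": TCP orientation; "ft_force": force on the tool from outside, world axes, zero at the start; "moment": the same for the moment, N m; "gripper_width": finger opening in m; "grasp_force": force on a finger pad.
Only numpy, scipy, OpenCV 4.12 (cv2) and the standard library are available. Lean on these libraries where they do the work, as an engineer would, in place of code of your own. Each camera call takes 0.05 s, during which the arm holds its last target. There are 200 camera calls.

## Task

Clear the writing space: without picking anything up or tipping it over, sweep the eraser and the small box of staples along the desk top with your fingers, in through the open side of the three-sided wooden tray, until each lies nearer the tray's back wall than its open side. Leave the ink bottle and the rubber stamp where they stand.

Things in the scene. Friction and masses are not known exactly. Their poses are not given: they have to be found in the camera images.
- tray: low three-sided wooden tray, fixed; grey felt floor level with the desk, no sill. Inner depth 160 mm (x), width 180 mm (y); walls 8 mm thick, 35 mm high. Origin: centre of the inner floor, at desk height. +x points from the open side (x = -80 mm) to the back wall (inner face x = +80 mm); side walls' inner faces at y = +-90 mm. Stands to the robot's right, open side facing left (world +y) within 0.3 rad
- tray_mouth (a point): middle of the tray's open side, at desk height, same axes as the tray; a round 12 mm post, 36 mm high, ends each side wall here
- eraser: loose white eraser, half in a blue paper sleeve, a flat block 19 (x) x 43 (y) x 13 (z) mm, 20 g, lying on the desk at any yaw within 1.5 rad; slides when pushed. Origin: centre of its underside
- staple_box: loose small white printed carton, 34 (x) x 52 (y) x 27 (z, height) mm, about 27 g, standing on the desk at any yaw within 1.5 rad; slides when pushed low down. Origin: centre of its underside. It and the eraser lie to the left of the tray, one behind the other, in either order
- ink_bottle: bystander: squat dark ink bottle with a black cap, 44 mm across, 56 mm high, standing loose. It and the stamp stand, in either order, near the white rim (raised 4 mm) along the far edge of the desk. Origin: centre of its underside, z up
- stamp: bystander: wooden rubber stamp with a round upright handle, foot 24 (x) x 60 (y) mm, 65 mm high, standing loose. Origin: centre of its underside, z up

How it is judged:
By the outcome, as a careful person would: the job done as asked, in the order asked, and still so for the second after the job is handed in, with the robot touching nothing.
It also fails if it takes over 64 s, if anything falls off the work surface, if the arm or the gripper's body presses on something with over 40 N, if the wrist force passes 120 N, or if a joint passes its speed limit or range.

## Working session

There is one attempt and no reset: what is moved stays moved. The work goes in short steps, Python scripts to look and compute and a shell command to move; the robot and the scene stay as the last step left them, time stands still between calls to the robot, and variables do not carry over. Pictures are saved under pics/ and viewed, at most 10 in all, crops included, and the job is handed in when it is done.

```bash
mkdir -p pics
cat > h.py <<'E'
from bench import *
import numpy as np, cv2
def g(px,cam,z):
    T=np.array(cam["cam_to_world"]);d=T[:3,:3]@np.array([(px[0]-cam["cx"])/cam["fx"],(px[1]-cam["cy"])/cam["fy"],1])
    return T[:3,3]+d*(z-T[2,3])/d[2]
def look(names,cams=("scene","side")):
    for c in cams:
        p=read_camera(c)
        for n in names:
            r=mark_of(n,p); t=trace(n,p)
            s=""
            if t and t[0]["p"]>.3:
                m=np.argwhere(t[0]["pixels"])[:,::-1]
                if len(m)>10:
                    # footprint box of silhouette projected on mid height
                    h={"eraser":.013,"staple_box":.027}.get(n,0)
                    q=np.array([g(x,p,h)[:2] for x in cv2.convexHull(m.astype(np.int32))[:,0]])*1000
                    s=[np.round(v,0) for v in cv2.minAreaRect(q.astype(np.float32))]
            print(c,n,[(np.round(np.array(x["at"])*1000),round(x["p"],2)) for x in r[:2]],s)
        yield c,p
E
python3 - <<'E'
from h import *
for c,p in look(["tray","tray_mouth","eraser","staple_box","ink_bottle","stamp"]):
    cv2.imwrite(f"pics/{c}0.png",p["image"])
s=state();print(s["clock"],s["position"],s["ee_rot"])
E
```

```text
scene tray [(array([ 473., -283.,    5.]), 0.76)] [array([ 496., -329.]), array([219., 268.]), np.float64(14.0)]
scene tray_mouth [(array([ 453., -206.,    2.]), 0.59)] [array([ 496., -327.]), array([219., 272.]), np.float64(15.0)]
scene eraser [(array([451., 188.,  -6.]), 0.72)] [array([444., 194.]), array([45., 34.]), np.float64(20.0)]
scene staple_box [(array([446., -22.,  -2.]), 0.6)] [array([433.,  -0.]), array([ 46., 100.]), np.float64(25.0)]
scene ink_bottle [(array([552., -38.,  -3.]), 0.64)] [array([583., -89.]), array([ 44., 160.]), np.float64(31.0)]
scene stamp [(array([509., 105.,   4.]), 0.76)] [array([539.,  59.]), array([ 43., 158.]), np.float64(30.0)]
side tray [(array([ 472., -283.,   -0.]), 0.76)] [array([ 473., -321.]), array([218., 239.]), np.float64(14.0)]
side tray_mouth [(array([ 453., -205.,    0.]), 0.65)] [array([ 472., -321.]), array([219., 246.]), np.float64(14.0)]
side eraser [(array([450., 183.,   1.]), 0.77)] [array([449., 197.]), array([44., 31.]), np.float64(14.0)]
side staple_box [(array([442., -22.,  -2.]), 0.8)] [array([444.,  -1.]), array([87., 32.]), np.float64(89.0)]
side ink_bottle [(array([549., -38.,  -4.]), 0.6), (array([ 472., -282.,   -1.]), 0.5)] [array([554., -82.]), array([ 48., 130.]), np.float64(5.0)]
side stamp [(array([512., 103.,  -0.]), 0.68), (array([448., 183.,  -0.]), 0.33)] [array([514.,  66.]), array([ 28., 130.]), np.float64(5.0)]
1.3 [5.49989320e-01 4.10312485e-05 4.04765417e-01] [2.22142508e+00 2.22142479e+00 5.43709634e-05]
```

```bash
python3 -c "
import cv2,numpy as np
cv2.imwrite('pics/b.png',cv2.resize(np.vstack([cv2.imread('pics/scene0.png'),cv2.imread('pics/side0.png')]),(450,600)) if 0 else cv2.imread('pics/side0.png'))"
```

```text
(no output)
```

View pics/side0.png

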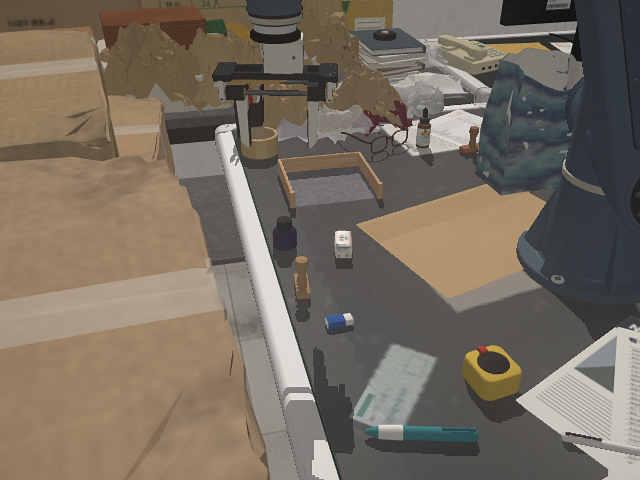

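View pics/scene0.png

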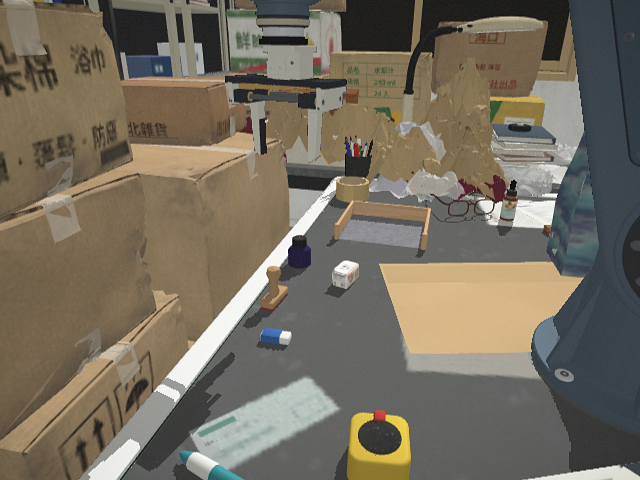

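The side picture shows the eraser at (340,320), the box at (343,243), the bottle at (285,235), the stamp at (302,280) and the tray at (330,180), all agreeing with the network marks. Next I fit the yaws from silhouettes.

```bash
cat >> h.py <<'E'
def fit(n,dims,guess,cams):
    P=[(p,trace(n,p)[0]["pixels"]) for p in cams]
    def cost(v):
        c,s=np.cos(v[2]),np.sin(v[2]);R=np.array([[c,-s],[s,c]]);t=0
        for p,m in P:
            B=np.array([[*(R@[a*dims[0]/2,b*dims[1]/2]+v[:2]),z] for a in(-1,1) for b in(-1,1) for z in(0,dims[2])])
            T=np.linalg.inv(np.array(p["cam_to_world"]));q=B@T[:3,:3].T+T[:3,3]
            uv=np.c_[q[:,0]/q[:,2]*p["fx"]+p["cx"],q[:,1]/q[:,2]*p["fy"]+p["cy"]]
            k=np.zeros(m.shape,np.uint8);cv2.fillConvexPoly(k,cv2.convexHull((uv*16).astype(np.int32)),1,shift=4)
            t+=1-(m&(k>0)).sum()/max(1,(m|(k>0)).sum())
        return t
    from scipy.optimize import minimize
    best=min((minimize(cost,[*guess,y],method="Nelder-Mead",options=dict(initial_simplex=[[*guess,y],[guess[0]+.008,guess[1],y],[guess[0],guess[1]+.008,y],[*guess,y+.15]])) for y in np.arange(-1.5,1.6,.3)),key=lambda r:r.fun)
    print(n,np.round(best.x[:2]*1000),round(best.x[2],2),round(best.fun,2));return best.x
E
python3 - <<'E'
from h import *
C=[read_camera(c) for c in("scene","side")]
fit("eraser",(.019,.043,.013),(.45,.185),C);fit("staple_box",(.034,.052,.027),(.444,-.022),C)
p=C[1]
for u in [(295,275),(297,300),(310,299),(311,290)]: print(np.round(g(u,p,0.005)*1000))
E
```

```text
eraser [449. 189.] 1.67 0.38
staple_box [442. -22.] 0.0 0.29
[525.  68.   5.]
[517. 137.   5.]
[496. 134.   5.]
[495. 110.   5.]
```

```bash
python3 -m inch '[[[8,-22,20],-3],[[20,-55,40],-7],[[34,-92,60],-12],[[46,-126,80],-14.5],[[46,-126,110],-14.5],[[46,-126,142],-14.5],[[46,-126,172],-14.5],[[46,-126,195],-14.5],[[46,-126,208],-14.5],[[46,-126,214],-14.5]]' -0.74 20
```

```text
clock: 2.43
position: [0.4236, 0.046, 0.1891]
ee_rot: [-1.922, -2.482, 0.002]
ft_force: [0.9, -0.6, 0.1]
gripper_width: 0.0309
grasp_force: 0.0
```

```bash
python3 -m inch '[[[-4,0,-2],0],[[-12,0,-2],0],[[-22,0,-2],0],[[-33,0,-2],0],[[-44,0,-2],0],[[-56,0,-2],0],[[-69,0,-2],0],[[-82,0,-2],0],[[-93,0,-2],0],[[-100,0,-2],0]]'
python3 - <<'E'
from h import *
C=[read_camera(c) for c in("scene","side")]
for p in C: print(mark_of("staple_box",p)[:1])
fit("staple_box",(.034,.052,.027),(.456,-.086),C)
cv2.imwrite("pics/c1.png",C[1]["image"][100:360,200:460])
E
```

```text
clock: 3.27
position: [0.4494, -0.0525, 0.1931]
ee_rot: [1.924, 2.482, 0.001]
ft_force: [0.2, 0.4, -0.1]
gripper_width: 0.012
grasp_force: 0.1
[{'at': [0.4622, -0.0894, 0.0003], 'p': 0.7}]
[{'at': [0.4658, -0.0878, 0.0009], 'p': 0.77}]
staple_box [465. -86.] 0.09 1.37
```

View pics/c1.png

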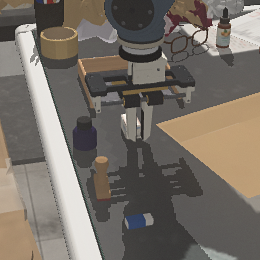

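The box (crop (130,125)) is being pushed upright and is about 6 mm to the fingers' far side; I recentre and continue.

```bash
python3 -m inch '[[[8,0,0],0],[[10,6,0],0],[[6,6,0],0],[[-2,6,0],0],[[-12,6,0],0],[[-26,6,0],0],[[-42,6,0],0],[[-58,6,0],0],[[-72,6,0],0],[[-80,6,0],0]]'
python3 - <<'E'
from h import *
for c in("scene","side"):
    p=read_camera(c);print([np.round(x["at"],3) for x in mark_of("staple_box",p)[:1]+mark_of("tray_mouth",p)[:1]])
E
```

```text
clock: 4.4
position: [0.4753, -0.1288, 0.1928]
ee_rot: [1.925, 2.482, 0.0]
ft_force: [0.6, -0.4, -0.0]
gripper_width: 0.012
grasp_force: 0.1
[array([ 0.487, -0.166, -0.001])]
[array([ 0.483, -0.164, -0.   ]), array([ 0.454, -0.207, -0.   ])]
```

```bash
python3 -m inch '[[[-3,0,0],0],[[-10,0,0],0],[[-20,0,0],0],[[-32,0,0],0],[[-44,0,0],0],[[-56,0,0],0],[[-68,0,0],0],[[-80,0,0],0],[[-92,0,0],0],[[-104,0,0],0]]'; python3 -m inch '[[[-10,0,0],0],[[-18,0,0],0],[[-26,0,0],0],[[-34,0,0],0],[[-41,0,0],0],[[-47,0,0],0],[[-50,0,0],0],[[-51,0,0],0],[[-48,0,0],0],[[-40,0,0],0]]';python3 - <<'E'
from h import *
for c in("scene","side"):
    p=read_camera(c);print([np.round(x["at"],3) for x in mark_of("staple_box",p)[:1]+mark_of("tray_mouth",p)[:1]])
cv2.imwrite("pics/c2.png",cv2.resize(p["image"][100:340,220:460],None,fx=2,fy=2))
E
```

```text
clock: 5.53
position: [0.5011, -0.2288, 0.1927]
ee_rot: [-1.924, -2.484, 0.0]
ft_force: [-0.5, 0.7, 1.1]
gripper_width: 0.0122
grasp_force: 0.1
clock: 6.37
position: [0.5109, -0.2661, 0.1927]
ee_rot: [1.924, 2.483, 0.0]
ft_force: [-0.2, 0.4, 1.0]
gripper_width: 0.0119
grasp_force: 0.0
[array([ 0.522, -0.316, -0.   ]), array([ 0.452, -0.206, -0.003])]
[array([ 0.522, -0.316,  0.002]), array([ 0.452, -0.203,  0.   ])]
```

View pics/c2.png

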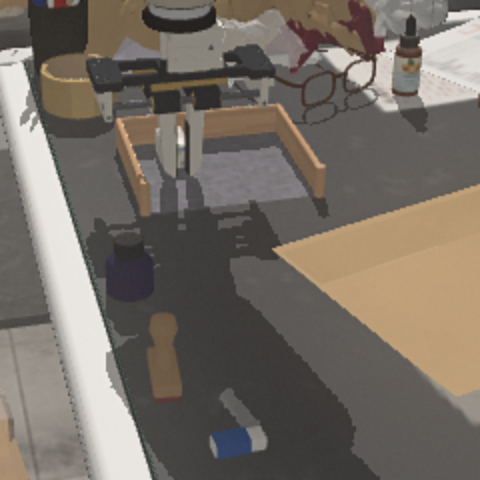

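The box lies deep in the tray on the far side (crop (180,145)). Now I lift and go behind the eraser.

```bash
python3 -m inch '[[[4,0,-12],0],[[6,0,-36],0],[[10,2,-68],0],[[25,4,-92],0],[[55,8,-100],0],[[90,12,-100],0],[[128,17,-100],2],[[166,22,-100],4],[[204,27,-100],7],[[242,32,-100],10]]' -0.78; python3 -m inch '[[[38,5,0],2],[[76,10,0],4.5],[[114,15,0],4.5],[[152,20,0],4.5],[[190,25,0],4.5],[[222,29,0],4.5],[[244,32,0],4.5],[[255,34,0],4.5],[[258,34,4],4.5],[[258,34,10],4.5]]'; python3 -c "
from h import *
s=state();print(s['position'],s['ee_rot'])
C=[read_camera(c) for c in('scene','side')]
for p in C: print([np.round(x['at'],3) for x in mark_of('eraser',p)[:1]+mark_of('staple_box',p)[:1]])
fit('eraser',(.019,.043,.013),(.449,.187),C)
"
```

```text
clock: 7.5
position: [0.4806, -0.0221, 0.2937]
ee_rot: [2.135, 2.303, 0.001]
ft_force: [0.4, 0.5, -0.5]
gripper_width: 0.0106
grasp_force: 0.0
clock: 8.33
position: [0.4949, 0.236, 0.283]
ee_rot: [2.22, 2.222, 0.001]
ft_force: [0.2, 0.1, -0.5]
gripper_width: 0.0104
grasp_force: 0.0
[0.49490796 0.23595027 0.28300729] [2.22040326e+00 2.22177529e+00 1.26217380e-03]
[array([ 0.448,  0.188, -0.007]), array([ 0.521, -0.313, -0.001])]
[array([0.448, 0.183, 0.001])]
eraser [449. 188.] -1.02 0.47
```

```bash
python3 -m inch '[[[0,-12,8],0],[[0,-30,20],0],[[0,-43,40],0],[[0,-46,62],0],[[0,-46,80],0],[[0,-46,90],0],[[0,-46,92],0],[[-4,-46,92],0],[[-11,-46,92],0],[[-20,-46,92],0]]' ; python3 -m inch '[[[-10,0,0],0],[[-20,0,0],0],[[-30,0,0],0],[[-40,0,0],0],[[-50,0,0],0],[[-61,0,0],0],[[-72,0,0],0],[[-82,0,0],0],[[-90,0,0],0],[[-94,0,0],0]]'; python3 -c "
from h import *
C=[read_camera(c) for c in('scene','side')]
for p in C: print([np.round(x['at'],3) for x in mark_of('eraser',p)[:1]+mark_of('stamp',p)[:1]])
cv2.imwrite('pics/c3.png',cv2.resize(C[1]['image'][180:380,220:420],None,fx=2,fy=2))
"
```

```text
clock: 9.57
position: [0.4493, 0.2156, 0.1916]
ee_rot: [2.22, 2.221, 0.002]
ft_force: [0.1, -0.5, -0.6]
gripper_width: 0.0102
grasp_force: 0.0
clock: 10.4
position: [0.449, 0.1209, 0.1907]
ee_rot: [-2.222, -2.221, 0.0]
ft_force: [0.6, 0.7, -0.1]
gripper_width: 0.0099
grasp_force: 0.0
[array([ 0.455, -0.204,  0.003]), array([0.508, 0.107, 0.006])]
[array([ 0.448,  0.101, -0.001]), array([ 0.51 ,  0.1  , -0.001])]
```

View pics/c3.png

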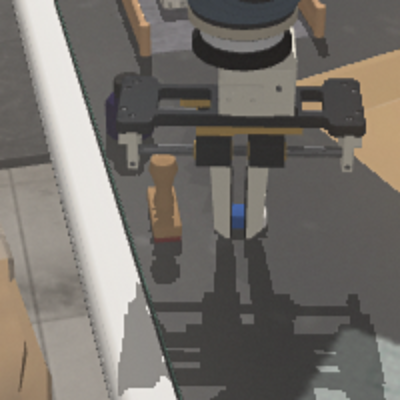

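The eraser shows blue between the fingers (crop (238,215)), the stamp stands clear at (165,200). I go on.

```bash
python3 -m inch '[[[-4,0,0],0],[[-12,0,0],0],[[-24,0,0],0],[[-37,0,0],0],[[-50,0,0],0],[[-63,0,0],0],[[-76,0,0],0],[[-89,0,0],0],[[-102,0,0],0],[[-115,0,0],0]]' ; python3 -m inch '[[[-13,0,0],0],[[-26,0,0],0],[[-39,0,0],0],[[-52,0,0],0],[[-65,0,0],0],[[-77,0,0],0],[[-88,0,0],0],[[-97,0,0],0],[[-103,0,0],0],[[-105,0,0],0]]'; python3 -c "
from h import *
C=[read_camera(c) for c in('scene','side')]
for p in C: print([np.round(x['at'],3) for x in mark_of('eraser',p)[:1]+mark_of('stamp',p)[:1]])
cv2.imwrite('pics/c4.png',cv2.resize(C[0]['image'][180:380,220:460],None,fx=2,fy=2))
"
```

```text
clock: 11.53
position: [0.4488, 0.006, 0.1907]
ee_rot: [-2.221, -2.221, 0.0]
ft_force: [0.2, 0.1, 0.0]
gripper_width: 0.0102
grasp_force: 0.0
clock: 12.37
position: [0.4489, -0.0988, 0.1907]
ee_rot: [2.222, 2.221, 0.0]
ft_force: [0.2, 0.4, 0.2]
gripper_width: 0.0103
grasp_force: 0.1
[array([ 0.446, -0.117, -0.006]), array([0.511, 0.106, 0.003])]
[array([ 0.444, -0.12 ,  0.002]), array([ 0.508,  0.098, -0.003])]
```

View pics/c4.png

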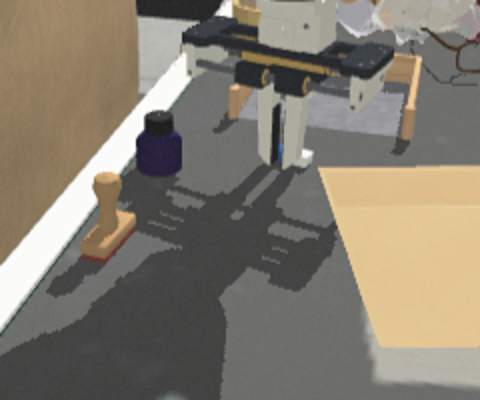

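The eraser leads the fingers (white end at crop (305,155)), bottle and stamp untouched.

```bash
python3 -m inch '[[[-4,-2,0],0],[[-12,-3,0],0],[[-24,-4,0],0],[[-37,-4,0],0],[[-50,-4,0],0],[[-63,-4,0],0],[[-76,-4,0],0],[[-89,-4,0],0],[[-101,-4,0],0],[[-113,-4,0],0]]' ; python3 -m inch '[[[-12,0,0],0],[[-24,0,0],0],[[-36,0,0],0],[[-48,0,0],0],[[-60,0,0],0],[[-71,0,0],0],[[-81,0,0],0],[[-89,0,0],0],[[-94,0,0],0],[[-96,0,0],0]]'; python3 -m inch '[[[1,0,0],0],[[6,0,0],0],[[12,0,-5],0],[[14,0,-30],0],[[14,0,-65],0],[[30,0,-95],0],[[65,0,-110],0],[[105,0,-120],0],[[145,0,-120],0],[[180,0,-120],0]]'; python3 -c "
from h import *
C=[read_camera(c) for c in('scene','side')]
for p in C: print([(n,np.round(mark_of(n,p)[0]['at'],3)) for n in ('eraser','staple_box','stamp','ink_bottle') if mark_of(n,p)])
cv2.imwrite('pics/c5.png',cv2.resize(C[1]['image'][100:340,220:460],None,fx=2,fy=2))
"
```

```text
clock: 13.5
position: [0.4449, -0.2122, 0.1907]
ee_rot: [-2.222, -2.221, 0.0]
ft_force: [0.5, 0.1, 0.2]
gripper_width: 0.0102
grasp_force: 0.1
clock: 14.33
position: [0.4449, -0.3077, 0.1907]
ee_rot: [2.222, 2.221, -0.0]
ft_force: [0.4, -0.4, 0.4]
gripper_width: 0.0103
grasp_force: 0.1
clock: 15.17
position: [0.4442, -0.1242, 0.3117]
ee_rot: [2.22, 2.221, 0.001]
ft_force: [0.4, 0.9, -0.3]
gripper_width: 0.0102
grasp_force: 0.0
[('eraser', array([ 0.446, -0.323, -0.004])), ('staple_box', array([ 0.521, -0.313, -0.   ])), ('stamp', array([0.51 , 0.105, 0.002])), ('ink_bottle', array([ 0.554, -0.035, -0.002]))]
[('staple_box', array([ 0.525, -0.312, -0.001])), ('stamp', array([ 0.51 ,  0.104, -0.002])), ('ink_bottle', array([ 0.548, -0.037, -0.002]))]
```

View pics/c5.png

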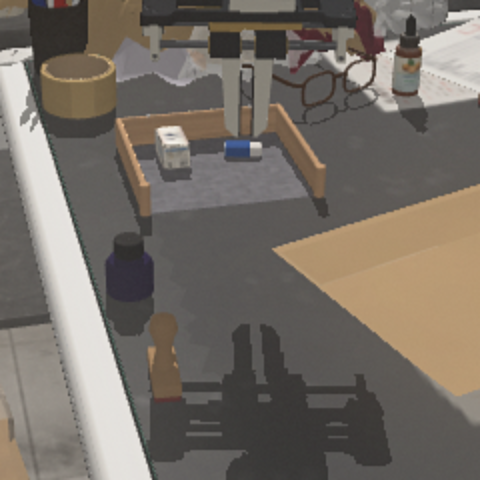

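The box (crop (172,147)) and eraser (243,149) both lie upright in the back half of the tray. The bottle and stamp have not moved, and the robot is clear.

```bash
python3 -c "
from bench import *
print(sign_off())"
```

```text
the job is handed in; nothing more can be done
None
```

The job is handed in: I swept the staple box and then the eraser into the back half of the tray, both still flat, with the ink bottle and stamp left where they stood, at about 15 s of the 64 s allowed.

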